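Bar the solvent can, then take off its safety cap

ROBOT

A 6-joint arm with a two-finger parallel gripper is mounted at the origin on a cart in front of the work surface, level with it; the furniture and walls round the work are solid. World frame = base frame: x ahead of the robot, y to its left, z up, the work surface at z = 0. Lengths are in m, angles in rad, forces in N, time in s.
With the tool pointing down it reaches from about 0.275 to 1 m from the base axis. Payload 8.4 kg.
Tool frame: the origin (TCP) lies on the centre line of the jaws, within the pads' length; the fingertips stand 19 mm ahead of it and the grasp point (between the pads) is the TCP (tcp_to_tips is the distance from the TCP to the fingertips, in m); z points along the fingers, x is the direction in which the jaws open and shut, and the axes are right-handed (so a half turn about z gives the same grasp; the last joint's range is limited). The gripper opens to 85 mm and grips with 20 to 120 N. Pads are 22 mm wide; open, the fingers measure 114 mm over their backs; the gripper's body (76 mm by 85 mm) begins 54 mm behind the grasp point. The pads swing forward as they close: fully open they stand 13 mm farther back than shut.
Start: joints at [-1.16, 0.353, 1.633, -0, 1.155, -0.002], TCP at [0.251, -0.573, 0.25] pointing down, gripper open.
Joint ranges: [-2.63, 2.63], [-0.92, 2.1], [0.06, 2.66], [-1.3, 4.44], [0, 2.69], [-3.02, 3.02]. Speed limits (rad/s): [2.22, 2.22, 2.79, 3.14, 3.14, 3.14].

INTERFACE

Orientations are given as a unit quaternion [w, x, y, z].
In Python, from plant import * gives the robot as it stands.
- The arm moves only by the tool apply_moves, never from a script. Its argument "plan" is text: rows parted by semicolons, each of 7 numbers parted by spaces: the shift along the tool's x, y, z in mm, then the turn, a rotation vector about the tool's x, y, z in rad, then the gripper command: -1 is shut, 1 is fully open, values between are in proportion. A call has 1 to 5 rows; each row shifts and turns the pose as measured when the row begins, along the tool's axes as they then stand; what a row does not reach is not made up. A row lasts 1/12 s, in which the tool goes at most 41.7 mm and 7.16 degrees, less where a joint would pass 70% of its speed; a pose out of reach is approached as far as the arm can. A call is refused whole if a number of a shift passes 41.7 or a number of a turn 0.125, either way. A call with a gripper value outside its range is refused whole. The fingers move at their own pace and stop on an object; "grip_force" is the grip in N (left out, the last holds). Time passes only in rows, so rows that do not move let the fingers close. It gives the time, the measured TCP pose, the force and the opening at its end, in the units of the state.
- sense(): the state, without advancing time (a new reading comes with each control period).
- snapshot(name): name is "side" or "top"; returns (picture, depth): 480x640x3 uint8, blue, green, red; 480x640 float32, m along the optical axis (not along the pixel's ray), 0 where there is no reading.
- camera_info(name): a dict with "camera_matrix" (3x3 intrinsics, pixels), "cam_to_world" (4x4, takes a point from camera to world coordinates). Camera axes: x right, y down, z forward; pixel columns grow to the right and rows downward; lengths in m; the calibration is good to about 2 mm. A picture is of the moment at which its call begins. camera_info takes no time and is no camera call.
- close_job(): hands the job in, once; it reports no verdict.
The state is a dict: "time": time; "q": joint angles; "dq": joint speeds; "joint_torque": joint torques, N m; "eef_pos": TCP position; "tool_rot": TCP orientation; "force": force on the tool from outside, world axes, zero at the start; "ft_torque": the same for the moment, N m; "grip_width": finger opening in m.
Only numpy, scipy, OpenCV 4.12 (cv2) and the standard library are available. Lean on these libraries where they do the work, as an engineer would, in place of code of your own. Each camera call takes 0.05 s, during which the arm holds its last target. There are 200 camera calls.

TASK

First lay the loose steel bar across the stand, into the notches of both posts, and let go of it, so that it keeps the solvent can down. Then press the can's safety cap down against its spring, turn it counter-clockwise while it is pressed until it is free, lift it straight off and finish still holding it upright, still, about 10 cm above the neck. Leave the can in the stand, the bar across it, and the other loose things on the desk where they are.

Things in the scene. Friction and masses are not known exactly. Their poses are not given: they have to be found in the camera images.
- stand: Fixed plywood stand, base 210 (x) x 190 (y) x 12 mm, left or right of the vice, yaw within 0.3 rad of 0; origin under its centre at desk height. A fence (top 34 mm above the desk) holds the can with 1 to 2 mm play. Two upright wooden posts, 64 (x) x 24 (y) mm, tops 136 mm above the desk, stand beside the can at x = +46, y = +78 and -78 mm; each has an open notch on top.
- notch_left (a point): Centre of the notch floor of the stand's +y post, 114 mm above the desk; axes as the stand's. The notch runs along y, is open upward, 37 mm wide (x) at the floor and flared to about 50 mm at the mouth, walls 22 mm high.
- notch_right (a point): The same for the stand's -y post: centre of the notch floor, 114 mm above the desk; axes as the stand's.
- can: Flat loose metal solvent can, 176 (x) x 84 (y) x 100 mm, about 0.8 kg, inside the fence; axes as the stand's, origin at the centre of its underside, 12 mm above the desk, so its flat top is at 112 mm. Its neck is at x = -56 mm, the robot's end; the bar lies over the other end, 102 mm from the neck axis, 2 mm above the can's top.
- can_neck (a point): Point on the neck axis (x -56, y 0, z 108 mm in the can) where the cap's origin lies while the cap is locked; axes as the can's. The lock: a 6 N spring holds the cap up; pressed 5 mm it leaves the lock, at 7.5 mm (13.5 N) it bottoms. Kept pressed 6 to 7 mm and turned counter-clockwise from above it is free from 1 rad, stops at 2.3 rad; 1.3 is a good turn.
- cap: Black ribbed plastic push-and-turn cap, 50 g, 54 mm diameter, 26 mm high to its flat deck; origin at the centre of its open underside, z up. On the deck a grip rib along x: 46 long, 14 wide (y), 20 mm high; room on the deck for fingertips each side of it. Locked, its x axis is along the can's (0.1 rad play) and it can be neither turned nor lifted.
- cap_rib (a point): Middle of the cap's grip rib, 36 mm above the cap's origin, on its axis; x along the rib; grip across y.
- bar: Loose steel bar, 30 (x) x 240 (y) x 16 mm, about 0.6 kg, lying flat on the desk on the other side of the vice from the stand, yaw within +-0.5 rad; origin at the centre of its underside, y along its length. Grip it across its width near the middle.
- sanding_block: Bystander: brown cork sanding block, 66 x 112 x 34 mm, behind the vice; origin under its centre.
- pincers: Bystander: red-handled pincers, 61 x 201 x 16 mm, flat near the front edge on the right; origin under its centre.
- wedge_a: Bystander: small wooden wedge, 35 x 110 x 20 mm, just right of the vice; origin under its centre.
Mind the look-alikes: they are no part of the job. There is more than one size of the cap; the one meant has the size given above.

How it is judged:
By the outcome, as a careful person would: the job done as asked, in the order asked, and still so for the second after the job is handed in, while the arm keeps its last pose, push and grip.
It also fails if it takes over 58 s, if anything falls off the work surface, if the arm or the gripper's body presses on something with over 40 N, if the wrist force passes 120 N, or if a joint passes its speed limit or range.

## Working session

There is one attempt and no reset: what is moved stays moved. The work goes in short steps, Python scripts to look and compute and a tool call to move; the robot and the scene stay as the last step left them, time stands still between calls to the robot, and variables do not carry over. Pictures are saved under pics/ and viewed, about 8 in all and at most 12, crops included, and the job is handed in when it is done.

Besides the shell and the picture viewer there is one more tool, called after "Emit:" as name(argument=value, ...) on one line, values as JSON. apply_moves: Moves the arm, as the interface text tells. Its arguments: {"type":"object","properties":{"plan":{"type":"string"},"grip_force":{"type":"number"}},"required":["plan"]}

```bash
ls; mkdir -p pics
cat > h.py <<'E'
from plant import *
import numpy as np, cv2
from scipy.spatial.transform import Rotation as R
def cloud(name,d):
    c=camera_info(name);K=np.array(c["camera_matrix"]);T=np.array(c["cam_to_world"])
    v,u=np.mgrid[:480,:640]
    P=np.stack([(u-K[0,2])/K[0,0]*d,(v-K[1,2])/K[1,1]*d,d],-1)
    return P@T[:3,:3].T+T[:3,3]
E
python3 - <<'E'
from h import *
for n in("top","side"):
    im,d=snapshot(n);cv2.imwrite(f"pics/{n}0.png",im);np.save(f"{n}0.npy",d)
    c=camera_info(n);print(n,np.round(c["camera_matrix"],1).tolist(),np.round(c["cam_to_world"],3).tolist())
print(sense())
E
```

```text
pics
top [[443.6, 0.0, 310.7], [0.0, 443.6, 227.8], [0.0, 0.0, 1.0]] [[-0.006, -0.994, 0.107, 0.339], [-1.0, 0.004, -0.017, 0.07], [0.016, -0.108, -0.994, 1.417], [0.0, 0.0, 0.0, 1.0]]
side [[501.9, 0.0, 315.2], [0.0, 501.9, 243.1], [0.0, 0.0, 1.0]] [[-0.88, -0.19, 0.436, -0.063], [-0.475, 0.316, -0.821, 1.068], [0.018, -0.93, -0.368, 0.572], [0.0, 0.0, 0.0, 1.0]]
{'time': 0.1, 'q': array([-1.16041726e+00,  3.53611097e-01,  1.63408528e+00, -9.63123876e-06,
        1.15519770e+00, -2.42506480e-03]), 'dq': array([-0.00023899, -0.00014536, -0.00177192,  0.00043134,  0.0005944 ,
        0.00053567]), 'joint_torque': array([-1.56635779e-03, -6.06358051e+01, -3.42817461e+01, -1.09579537e-04,
        3.84728177e-03,  2.65933818e-05]), 'eef_pos': array([ 0.25055298, -0.5721227 ,  0.2496057 ]), 'tool_rot': array([-3.53698632e-04,  8.37013280e-01, -5.47182187e-01, -5.46208524e-04]), 'force': array([-0.63483268,  0.339949  ,  2.0216581 ]), 'ft_torque': array([-0.01075724, -0.00487911,  0.0403518 ]), 'grip_width': 0.08531320173352777}
```

View pics/top0.png

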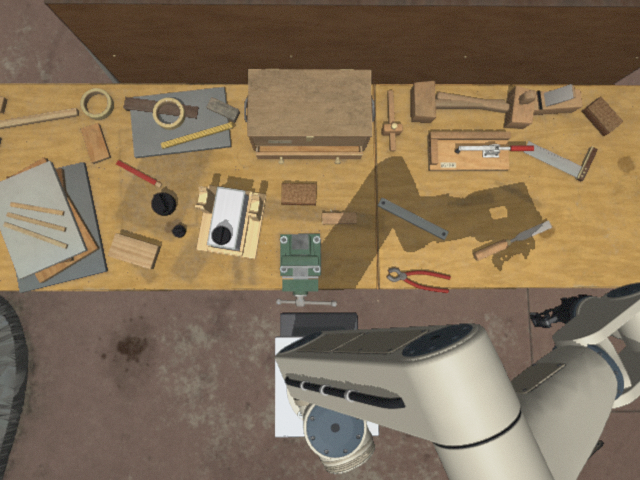

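View pics/side0.png

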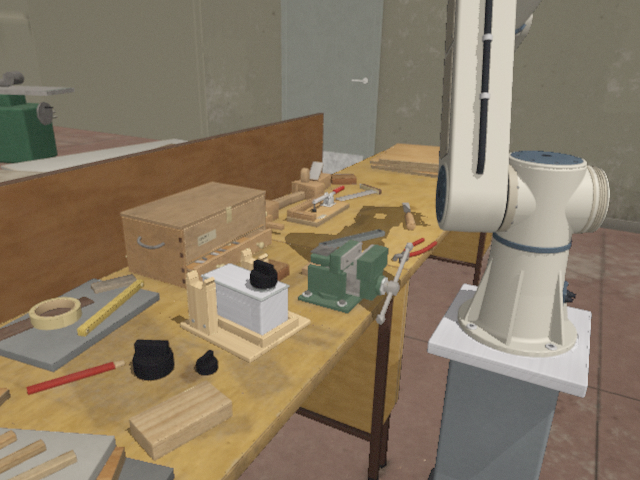

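The top view shows the stand with the can and its cap at (222,235), the posts at (204,198) and (256,200), and the steel bar from (382,203) to (446,233). The loose black caps at (163,204) and (180,230) are look-alikes. The side view agrees: cap at (263,275), bar at (350,240).

Run:
```python
from h import *
im=cv2.imread("pics/top0.png");d=np.load("top0.npy");P=cloud("top",d)
u0=np.zeros((480,640),bool)
def sub(c0,c1,r0,r1):
    m=u0.copy();m[r0:r1,c0:c1]=1;return m
hsv=cv2.cvtColor(im,cv2.COLOR_BGR2HSV)
def rect(m,name):
    n,l,s,_=cv2.connectedComponentsWithStats(m.astype(np.uint8));k=1+np.argmax(s[1:,4]);m=l==k
    p=P[m];z=np.median(p[:,2])
    (cx,cy),(w,h),a=cv2.minAreaRect((p[:,:2]*1000).astype(np.float32))
    b=cv2.boxPoints(((cx,cy),(w,h),a));print(name,m.sum(),"z",round(z,4),"c",round(cx,1),round(cy,1),"wh",round(w,1),round(h,1),"long yaw",end=" ")
    e=max((b[1]-b[0],b[2]-b[1]),key=np.linalg.norm);print(round(np.arctan2(e[1],e[0]),3),"mean",np.round(p.mean(0),4))
print(hsv[218,414],hsv[250,414],hsv[210,232],hsv[235,222],P[218,414],P[235,222])
sat=hsv[...,1]
rect(sub(372,455,190,245)&(sat<70)&(P[...,2]>0.008),"bar")
rect(sub(190,275,175,262)&(P[...,2]>.105)&(P[...,2]<.12)&(sat<60)&(hsv[...,2]>120),"cantop")
Z=P[...,2]
for n,m in(("postL",sub(190,230,180,225)),("postR",sub(240,275,180,225))):
    rect(m&(abs(Z-.136)<.008)&(sat>60),n)
rect(sub(200,245,215,255)&(hsv[...,2]<70)&(Z>.12),"cap")
rect(sub(200,245,215,255)&(hsv[...,2]<70)&(Z>.155),"rib")
rect(sub(185,285,165,275)&(Z>.006)&(Z<.02)&(sat>60),"base")
rect(sub(270,330,228,300)&(Z>.05),"vice");print("vice z",Z[230:300,275:325].max())
rect(sub(245,375,65,170)&(Z>.1),"box")
cv2.imwrite("pics/c.png",np.hstack([cv2.resize(im[175:265,180:280],None,fx=4,fy=4,interpolation=2),cv2.resize(im[175:265,370:460],None,fx=4,fy=4,interpolation=2)]))
```

```text
[ 50   7 109] [ 19 122 125] [  0   1 224] [170  27  28] [ 0.52153807 -0.28499133  0.0109549 ] [0.45679507 0.3029199  0.14992647]
bar 689 z 0.0149 c 484.9 -139.5 wh 175.7 479.4 long yaw -1.315 mean [ 0.5202 -0.28    0.0169]
cantop 1375 z 0.1118 c 514.2 300.7 wh 86.5 177.5 long yaw -0.161 mean [0.5249 0.297  0.1117]
postL 36 z 0.1338 c 597.1 366.2 wh 24.1 11.3 long yaw 1.523 mean [0.5969 0.3665 0.1336]
postR 34 z 0.1337 c 572.9 212.1 wh 23.5 11.8 long yaw 1.371 mean [0.5726 0.2123 0.1334]
cap 260 z 0.1479 c 394.4 206.0 wh 288.9 49.6 long yaw 1.015 mean [0.4553 0.3034 0.1617]
rib 90 z 0.1658 c 411.2 189.9 wh 275.6 45.2 long yaw 1.192 mean [0.4561 0.306  0.1793]
base 583 z 0.0118 c 502.0 226.4 wh 46.4 209.9 long yaw -0.176 mean [0.4752 0.2305 0.012 ]
vice 1768 z 0.131 c 366.0 81.9 wh 192.3 109.3 long yaw 0.001 mean [0.3708 0.0816 0.1248]
vice z 1.4174633498142721
box 9157 z 0.1668 c 644.4 47.2 wh 609.6 396.1 long yaw 0.011 mean [0.834  0.0519 0.1698]
```

View pics/c.png

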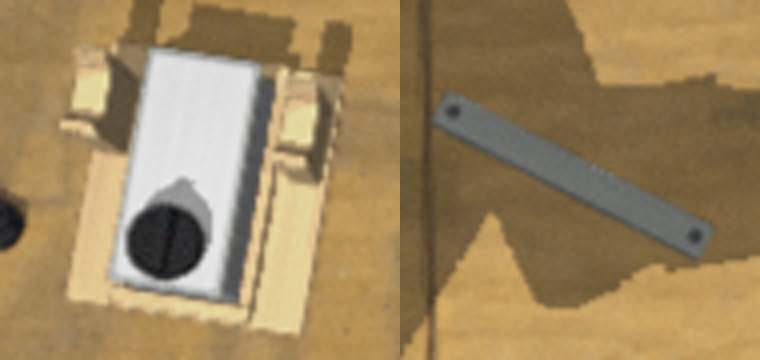

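```bash
cat >> h.py <<'E'
def comp(m,P,name,mn=12):
    n,l,s,_=cv2.connectedComponentsWithStats(m.astype(np.uint8))
    for k in range(1,n):
        if s[k,4]<mn: continue
        p=P[l==k];(cx,cy),(w,h),a=cv2.minAreaRect((p[:,:2]*1000).astype(np.float32))
        b=cv2.boxPoints(((cx,cy),(w,h),a));e=max((b[1]-b[0],b[2]-b[1]),key=np.linalg.norm)
        print(name,s[k,4],"z",np.round(np.median(p[:,2])*1000,1),"c",np.round((cx,cy),1),"wh",np.round((w,h),1),"yaw",round(float(np.arctan2(e[1],e[0])),3),"mean",np.round(p.mean(0)*1000,1))
def ray(name,uv,z):
    c=camera_info(name);K=np.array(c["camera_matrix"]);T=np.array(c["cam_to_world"])
    r=T[:3,:3]@np.linalg.solve(K,[uv[0],uv[1],1]);o=T[:3,3];return o+r*(z-o[2])/r[2]
def onplane(name,z):
    c=camera_info(name);K=np.array(c["camera_matrix"]);T=np.array(c["cam_to_world"])
    v,u=np.mgrid[:480,:640];r=np.stack([(u-K[0,2])/K[0,0],(v-K[1,2])/K[1,1],np.ones_like(u)],-1)@T[:3,:3].T
    return T[:3,3]+r*((z-T[2,3])/r[...,2])[...,None]
def sub(c0,c1,r0,r1):
    m=np.zeros((480,640),bool);m[r0:r1,c0:c1]=1;return m
E
python3 - <<'E'
from h import *
im=cv2.imread("pics/top0.png");d=np.load("top0.npy");P=cloud("top",d);Z=P[...,2]
hsv=cv2.cvtColor(im,cv2.COLOR_BGR2HSV);sat=hsv[...,1];v=hsv[...,2];Z=np.where(d>0,Z,-1)
comp(sub(372,455,190,245)&(sat<60)&(v>75),onplane("top",.016),"bar(plane)")
comp(sub(372,455,190,245)&(Z>.009)&(Z<.03),P,"bar(depth)")
comp(sub(190,240,180,262)&(Z>.1)&(Z<.12)&(sat<60)|sub(190,252,180,262)&(v<60)&(Z>.12),onplane("top",.112),"cantop+cap")
comp(sub(190,230,180,225)&(Z>.127)&(Z<.145),P,"postL",5);comp(sub(240,275,180,225)&(Z>.127)&(Z<.145),P,"postR",5)
comp(sub(190,230,180,225)&(Z>.107)&(Z<.119)&(sat>60),P,"floorL",5);comp(sub(242,275,180,225)&(Z>.107)&(Z<.119)&(sat>60),P,"floorR",5)
comp(sub(200,245,215,255)&(v<70)&(Z>.12)&(Z<.2),P,"cap")
comp(sub(200,245,215,255)&(v<70)&(Z>.157)&(Z<.2),P,"rib")
comp(sub(200,245,215,255)&(v<60),onplane("top",.146),"cap plane")
comp(sub(150,190,185,245)&(v<60)&(Z>.01)&(Z<.2),P,"lookalike")
comp(sub(185,285,165,275)&(Z>.006)&(Z<.2),P,"base")
comp(sub(265,335,225,310)&(Z>.02)&(Z<.3),P,"vice");comp(sub(245,375,65,170)&(Z>.05)&(Z<.4),P,"box")
# side-view cap
im=cv2.imread("pics/side0.png");d=np.load("side0.npy");P=cloud("side",d);Z=np.where(d>0,P[...,2],-1)
v=im.max(2);m=sub(243,285,255,292)&(v<70)
comp(m&(Z>.1)&(Z<.2),P,"side cap");comp(m&(Z>.158)&(Z<.2),P,"side rib")
E
```

```text
bar(plane) 724 z 16.0 c [ 519.8 -279.5] wh [238.9  31.8] yaw 1.083 mean [ 519.7 -279.6   16. ]
bar(depth) 678 z 15.0 c [ 521.8 -279.5] wh [239.6  31.5] yaw 1.081 mean [ 521.  -279.6   15. ]
cantop+cap 1561 z 112.0 c [513.5 299.8] wh [ 85.6 176.8] yaw -0.154 mean [512.1 301.6 112. ]
postL 37 z 133.8 c [597.1 366.2] wh [24.1 11.3] yaw 1.523 mean [596.7 366.7 133.5]
postL 32 z 133.7 c [546.3 373.7] wh [23.  10.6] yaw 1.421 mean [545.6 373.  134. ]
postR 37 z 133.0 c [573.2 211.7] wh [23.4 12.2] yaw 1.514 mean [572.3 212.  132.9]
postR 35 z 133.6 c [521.3 220.5] wh [23.7 11.3] yaw 1.427 mean [520.6 220.1 133.5]
floorL 108 z 113.6 c [577.4 368.8] wh [24.8 51.6] yaw -0.147 mean [573.8 368.5 113.6]
floorR 101 z 113.2 c [546.9 216.3] wh [25.1 39.3] yaw -0.142 mean [548.1 215.7 113.2]
cap 258 z 147.9 c [457.9 307.1] wh [49.4 48.2] yaw 0.776 mean [456.2 305.2 151.9]
rib 86 z 165.8 c [458.4 309.1] wh [15.3 45.3] yaw -0.21 mean [457.3 308.8 165.7]
cap plane 250 z 146.0 c [457.2 306.5] wh [49.3 48.2] yaw 0.788 mean [457.  305.9 146. ]
lookalike 416 z 35.9 c [569.2 510.8] wh [65.8 68.5] yaw -0.999 mean [566.5 507.6  40.5]
lookalike 115 z 20.3 c [483.7 462.6] wh [34.  35.6] yaw -0.106 mean [482.7 462.   23.1]
base 81 z 31.8 c [601.3 135.6] wh [10.2 64.8] yaw -0.005 mean [598.7 135.5  31.4]
base 4076 z 106.9 c [515.5 314.4] wh [219.5 212.7] yaw 1.425 mean [508.  293.9  76. ]
base 204 z 16.5 c [408.7 136.8] wh [126.8  21. ] yaw 0.003 mean [406.8 136.8  40.6]
vice 2086 z 120.5 c [357.1  67.8] wh [172.7 211.1] yaw -0.023 mean [361.4  80.4 109.9]
box 9572 z 166.6 c [844.4  48.9] wh [209.4 397.8] yaw -1.56 mean [832.3  51.6 159.7]
box 394 z 56.8 c [721.9  51. ] wh [333.8  11.9] yaw 1.569 mean [721.7  51.8  56.8]
side cap 617 z 145.1 c [452.7 314.8] wh [52.3 46.8] yaw 0.602 mean [449.2 320.1 144.5]
side rib 115 z 164.4 c [455.2 309.9] wh [14.2 45.2] yaw -0.202 mean [453.5 312.2 163.4]
```

```bash
cat >> h.py <<'E'
def go(x,y,z,yaw,n=None,g=1):
    "print rows (tool axes) that bring the tool upright to x,y,z mm, yaw of tool x"
    s=sense();p=s["eef_pos"]*1000;w,a,b,c=s["tool_rot"];M=R.from_quat([a,b,c,w])
    G=R.from_matrix(np.array([[np.cos(yaw),np.sin(yaw),0],[np.sin(yaw),-np.cos(yaw),0],[0,0,-1]]).T)
    rv=(M.inv()*G).as_rotvec();d=np.array([x,y,z])-p
    X=M.as_matrix()[:,0]
    print("t",round(s["time"],2),"p",np.round(p,1),"yaw",round(np.arctan2(X[1],X[0]),3),"F",np.round(s["force"],1),"w",round(s["grip_width"]*1000,1),"q",np.round(s["q"],2),"left",np.round(d,1),np.round(rv,3))
    n=n or int(max(1,np.ceil(np.linalg.norm(d)/40),np.ceil(np.linalg.norm(rv)/.118)));o=[]
    for k in range(n):
        o.append(" ".join(f"{v:.0f}" if abs(v)>30 else f"{v:.1f}" for v in M.as_matrix().T@(d/n))+" "+" ".join(f"{v:.3f}" for v in rv/n)+f" {g}")
        M=M*R.from_rotvec(rv/n)
    for i in range(0,n,5): print("; ".join(o[i:i+5]))
E
python3 -c "
from h import *
go(520.5,-279.5,110,-.489)"
```

```text
t 0.1 p [ 250.6 -572.1  249.6] yaw -1.158 F [-0.6  0.3  2. ] w 85.3 q [-1.16  0.35  1.63 -0.    1.16 -0.  ] left [ 269.9  292.6 -139.6] [-0.     0.001 -0.669]
-14.5 -33 12.7 -0.000 0.000 -0.061 1; -12.5 -34 12.7 -0.000 0.000 -0.061 1; -10.4 -35 12.7 -0.000 0.000 -0.061 1; -8.3 -35 12.7 -0.000 0.000 -0.061 1; -6.1 -36 12.7 -0.000 0.000 -0.061 1
-3.9 -36 12.7 -0.000 0.000 -0.061 1; -1.7 -36 12.7 -0.000 0.000 -0.061 1; 0.5 -36 12.7 -0.000 0.000 -0.061 1; 2.7 -36 12.7 -0.000 0.000 -0.061 1; 4.9 -36 12.7 -0.000 0.000 -0.061 1
7.0 -36 12.7 -0.000 0.000 -0.061 1
```

Emit:
apply_moves(plan="-14.5 -33 12.7 0 0 -0.06 1; -12.5 -34 12.7 0 0 -0.06 1; -10.5 -35 12.7 0 0 -0.06 1; -8.5 -35 12.7 0 0 -0.06 1; -6 -36 12.7 0 0 -0.06 1")

```text
time: 0.52
eef_pos: [0.373, -0.441, 0.1852]
tool_rot: [0.002, 0.91, -0.415, 0.001]
force: [0.1, -0.7, -0.1]
grip_width: 0.0856
```

Emit:
apply_moves(plan="-4 -36 12.7 0 0 -0.06 1; -1.7 -36 12.7 0 0 -0.06 1; 0.5 -36 12.7 0 0 -0.06 1; 2.7 -36 12.7 0 0 -0.06 1; 5 -36 12.7 0 0 -0.06 1")

```text
time: 0.93
eef_pos: [0.4994, -0.3006, 0.1172]
tool_rot: [0.002, 0.963, -0.268, 0.0]
force: [0.1, -0.7, 0.2]
grip_width: 0.0857
```

```bash
python3 -c "
from h import *
go(520.5,-279.5,70,-.489)"
```

```text
t 0.93 p [ 499.4 -300.6  117.2] yaw -0.543 F [ 0.1 -0.7  0.2] w 85.7 q [-0.54  0.45  1.83 -0.01  0.86  0.  ] left [ 21.1  21.1 -47.2] [ 0.004 -0.002 -0.054]
3.5 -14.6 23.5 0.002 -0.001 -0.027 1; 3.9 -14.4 23.6 0.002 -0.001 -0.027 1
```

Descend while closing partway (opening ~50 mm), then check.

Emit:
apply_moves(plan="3.6 -14.6 23.5 0.002 -0.001 -0.027 0.2; 4 -14.4 23.6 0.002 -0.001 -0.027 0.2; 0 0 0 0 0 0 0.2; 0 0 0 0 0 0 0.2", grip_force=60)

```text
time: 1.27
eef_pos: [0.5248, -0.2713, 0.0652]
tool_rot: [-0.001, 0.972, -0.235, -0.002]
force: [0.9, -0.9, 1.2]
grip_width: 0.0515
```

```bash
python3 -c "
from h import *
go(520.5,-279.5,24,-.489,2,0.2)"
```

```text
t 1.27 p [ 524.8 -271.3   65.2] yaw -0.475 F [ 0.9 -0.9  1.2] w 51.5 q [-0.48  0.53  1.84  0.    0.78 -0.01] left [ -4.3  -8.2 -41.2] [-0.001  0.004  0.014]
0.1 4.7 20.6 -0.000 0.002 0.007 0.2; 0.1 4.6 20.6 -0.000 0.002 0.007 0.2
```

Emit:
apply_moves(plan="0 4.7 18 0 0.002 0.007 0.2; 0 3 15 0 0.002 0.005 0.2; 0 0 3 0 0 0 0.2; 0 0 0 0 0 0 0.2")

```text
time: 1.6
eef_pos: [0.5206, -0.2808, 0.0314]
tool_rot: [0.0, 0.97, -0.243, 0.001]
force: [0.6, -0.1, 0.3]
grip_width: 0.0513
```

Run:
```python
from h import *
go(520.5,-279.5,24,-.489,2,0.2)
im,_=snapshot("top");c=im[180:250,370:470]
im2,_=snapshot("side");c2=im2[200:290,300:400]
cv2.imwrite("pics/g1.png",np.hstack([cv2.resize(c,(400,280)),cv2.resize(c2,(311,280))]))
```

```text
t 1.6 p [ 520.6 -280.8   31.4] yaw -0.491 F [ 0.6 -0.1  0.3] w 51.3 q [-0.5   0.58  1.85  0.    0.71 -0.01] left [-0.1  1.3 -7.4] [-0.    -0.002 -0.002]
-0.4 -0.6 3.7 -0.000 -0.001 -0.001 0.2; -0.4 -0.6 3.7 -0.000 -0.001 -0.001 0.2
```

View pics/g1.png

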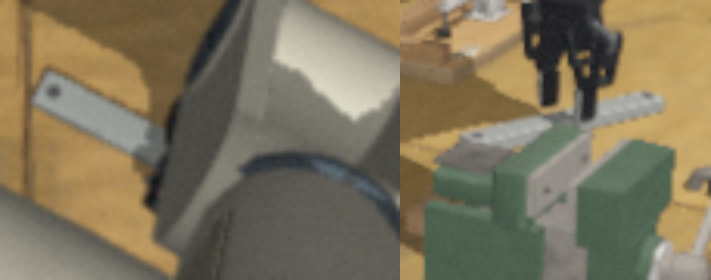

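The arm hides the middle from above, but the side view shows the fingers astride the bar near its middle (crop ~(575,110)). Next I'll go down and grip.

Emit:
apply_moves(plan="0 -1 5 0 0 0 0.2; 0 0 2.5 0 0 0 0.2; 0 0 0 0 0 0 -1; 0 0 0 0 0 0 -1; 0 0 0 0 0 0 -1", grip_force=80)

```text
time: 2.12
eef_pos: [0.523, -0.2814, 0.0278]
tool_rot: [0.001, 0.97, -0.243, 0.004]
force: [0.1, -0.2, -3.3]
grip_width: 0.0271
```

Emit:
apply_moves(plan="0 0 0 0 0 0 -1; 0 0 0 0 0 0 -1; 0 0 -5 0 0 0 -1; 0 0 -20 0 0 0 -1; 0 0 -30 0 0 0 -1")

```text
time: 2.53
eef_pos: [0.5178, -0.2784, 0.0777]
tool_rot: [-0.001, 0.97, -0.243, -0.003]
force: [0.5, -0.5, -5.5]
grip_width: 0.0272
```

```bash
python3 -c "
from h import *
go(535,-100,230,-.4,None,-1)"
```

```text
t 2.53 p [ 517.8 -278.4   77.7] yaw -0.491 F [ 0.5 -0.5 -5.5] w 27.2 q [-0.5   0.51  1.84  0.    0.8  -0.01] left [ 17.2 178.4 152.3] [-0.001  0.005 -0.091]
-11.6 -27.6 -25.3 -0.000 0.001 -0.015 -1; -11.2 -27.7 -25.3 -0.000 0.001 -0.015 -1; -10.7 -27.9 -25.3 -0.000 0.001 -0.015 -1; -10.3 -28.1 -25.3 -0.000 0.001 -0.015 -1; -9.8 -28.2 -25.4 -0.000 0.001 -0.015 -1
-9.4 -28.4 -25.4 -0.000 0.001 -0.015 -1
```

Emit:
apply_moves(plan="-6 -14 -30 0 0 -0.015 -1; -10 -24 -30 0 0 -0.015 -1; -11 -28 -30 0 0 -0.015 -1; -10 -28 -25 0 0 -0.015 -1; -10 -28 -22 0 0 -0.015 -1")

```text
time: 2.95
eef_pos: [0.5273, -0.1486, 0.2195]
tool_rot: [-0.001, 0.978, -0.209, -0.005]
force: [1.2, -0.1, -5.1]
grip_width: 0.0271
```

```bash
python3 -c "
from h import *
go(559.5,240,225,-.157,None,-1)"
```

```text
t 2.95 p [ 527.3 -148.6  219.5] yaw -0.42 F [ 1.2 -0.1 -5.1] w 27.1 q [-0.28  0.27  1.82  0.    1.06  0.14] left [ 32.2 388.6   5.5] [-0.001  0.01  -0.263]
-12.9 -37 -0.4 -0.000 0.001 -0.026 -1; -11.9 -37 -0.5 -0.000 0.001 -0.026 -1; -11.0 -37 -0.5 -0.000 0.001 -0.026 -1; -10.0 -38 -0.5 -0.000 0.001 -0.026 -1; -9.0 -38 -0.5 -0.000 0.001 -0.026 -1
-8.0 -38 -0.5 -0.000 0.001 -0.026 -1; -7.0 -38 -0.5 -0.000 0.001 -0.026 -1; -6.0 -39 -0.5 -0.000 0.001 -0.026 -1; -4.9 -39 -0.5 -0.000 0.001 -0.026 -1; -3.9 -39 -0.5 -0.000 0.001 -0.026 -1
```

Emit:
apply_moves(plan="-11 -32 -0.5 0 0.001 -0.026 -1; -12 -36 -0.5 0 0.001 -0.026 -1; -11 -37 -0.5 0 0.001 -0.026 -1; -10 -37 -0.5 0 0.001 -0.026 -1; -9 -37 -0.5 0 0.001 -0.026 -1")

```text
time: 3.37
eef_pos: [0.5424, 0.0441, 0.2298]
tool_rot: [-0.0, 0.99, -0.143, 0.002]
force: [0.4, -0.8, -5.5]
grip_width: 0.0272
```

Emit:
apply_moves(plan="-8 -37 -0.5 0 0.001 -0.026 -1; -7 -37 -0.5 0 0.001 -0.026 -1; -6 -36 -0.5 0 0.001 -0.026 -1; -5 -30 -0.5 0 0.001 -0.026 -1; -3 -20 0 0 0 -0.02 -1")

```text
time: 3.78
eef_pos: [0.5481, 0.2179, 0.2315]
tool_rot: [-0.0, 0.997, -0.077, 0.003]
force: [0.0, 0.3, -5.7]
grip_width: 0.027
```

```bash
python3 -c "
from h import *
go(559.5,293,200,-.157,None,-1)"
```

```text
t 3.78 p [548.1 217.9 231.5] yaw -0.154 F [ 0.   0.3 -5.7] w 27.0 q [ 0.38  0.32  1.73 -0.    1.09  0.53] left [ 11.4  75.1 -31.5] [-0.    -0.005  0.003]
-0.1 -25.3 10.5 -0.000 -0.002 0.001 -1; -0.2 -25.3 10.5 -0.000 -0.002 0.001 -1; -0.2 -25.3 10.5 -0.000 -0.002 0.001 -1
```

Emit:
apply_moves(plan="0 -25 5 0 -0.002 0 -1; 0 -25 8 0 -0.002 0 -1; 0 -14 6 0 -0.001 0 -1; 0 0 0 0 0 0 -1; 0 0 0 0 0 0 -1")

```text
time: 4.2
eef_pos: [0.5544, 0.2892, 0.2101]
tool_rot: [0.0, 0.997, -0.073, -0.002]
force: [0.3, -0.8, -6.0]
grip_width: 0.0274
```

Run:
```python
from h import *
go(559.5,293,200,-.157,None,-1)
t,dt=snapshot("top");s,ds=snapshot("side")
for n,im,d in(("top",t,dt),("side",s,ds)):
    cv2.imwrite(f"pics/{n}1.png",im);np.save(f"{n}1.npy",d)
P=cloud("top",dt);hs=cv2.cvtColor(t,cv2.COLOR_BGR2HSV);Z=np.where(dt>0,P[...,2],-1)
m=sub(150,320,120,280)&(Z>.15)&(Z<.21)&(hs[...,1]<70)&(hs[...,2]>70);comp(m,P,"bar top",20)
P=cloud("side",ds);hs=cv2.cvtColor(s,cv2.COLOR_BGR2HSV);Z=np.where(ds>0,P[...,2],-1)
m=sub(150,320,150,330)&(Z>.15)&(Z<.21)&(P[...,0]>.5)&(hs[...,1]<70)&(hs[...,2]>70);comp(m,P,"bar side",20)
a=np.hstack([cv2.resize(t[150:270,150:310],(400,300)),cv2.resize(s[170:320,150:350],(400,300))]);cv2.imwrite("pics/h1.png",a)
```

```text
t 4.2 p [554.4 289.2 210.1] yaw -0.146 F [ 0.3 -0.8 -6. ] w 27.4 q [0.48 0.39 1.67 0.   1.08 0.62] left [  5.1   3.8 -10.1] [0.001 0.004 0.011]
4.5 -4.6 10.0 0.001 0.004 0.011 -1
bar top 64 z 197.3 c [558.8 368.2] wh [49.3 15.3] yaw 1.425 mean [556.4 372.  196.7]
bar top 45 z 197.5 c [548.  279.7] wh [26.  20.9] yaw 0.219 mean [545.6 277.  197.1]
bar top 247 z 197.2 c [542.7 205.2] wh [69.9 30.3] yaw 1.417 mean [542.1 200.8 197.2]
bar side 1111 z 196.3 c [552.9 289.1] wh [242.6  54.1] yaw 1.348 mean [547.8 308.1 194.1]
```

View pics/h1.png

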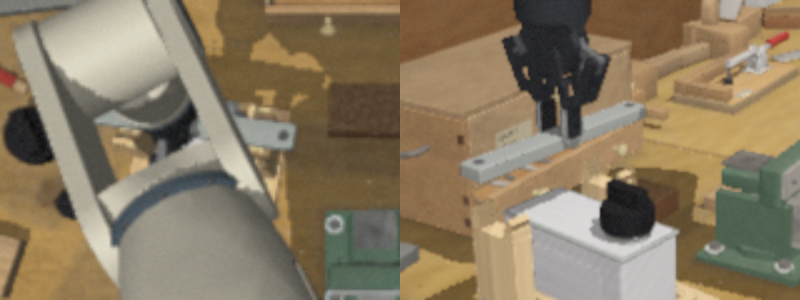

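The bar hangs level and centred in the gripper, and it sits over the notches about 5 mm short in x and 4 mm in y. I'll correct that on the way down.

Emit:
apply_moves(plan="4.5 -4.6 10 0 0.003 0.011 -1; 0 0 12 0 0 0 -1; 0 0 10 0 0 0 -1; 0 0 0 0 0 0 -1; 0 0 0 0 0 0 -1")

```text
time: 4.72
eef_pos: [0.5605, 0.2884, 0.1753]
tool_rot: [0.001, 0.997, -0.082, -0.0]
force: [0.8, 1.1, -4.8]
grip_width: 0.0273
```

```bash
python3 -c "
from h import *
go(559.5,293,150,-.157,None,-1)"
```

```text
t 4.72 p [560.5 288.4 175.3] yaw -0.164 F [ 0.8  1.1 -4.8] w 27.3 q [ 0.47  0.44  1.69 -0.    1.02  0.64] left [ -1.    4.6 -25.3] [ 0.002  0.001 -0.007]
-1.7 -4.4 25.3 0.002 0.001 -0.007 -1
```

Emit:
apply_moves(plan="-1 -4 12 0.001 0 -0.005 -1; 0 0 10 0 0 0 -1; 0 0 2 0 0 0 -1; 0 0 0 0 0 0 -1")

```text
time: 5.05
eef_pos: [0.56, 0.2922, 0.1485]
tool_rot: [0.001, 0.997, -0.08, -0.001]
force: [-0.1, 0.2, -4.0]
grip_width: 0.0275
```

Run:
```python
from h import *
go(559.5,293,142,-.157,None,-1)
t,dt=snapshot("top");s,ds=snapshot("side")
P=cloud("top",dt);hs=cv2.cvtColor(t,cv2.COLOR_BGR2HSV);Z=np.where(dt>0,P[...,2],-1)
m=sub(150,320,120,280)&(Z>.13)&(Z<.15)&(hs[...,1]<70)&(hs[...,2]>70);comp(m,P,"bar top",20)
```

```text
t 5.05 p [560.  292.2 148.5] yaw -0.159 F [-0.1  0.2 -4. ] w 27.5 q [ 0.48  0.47  1.7  -0.    0.97  0.64] left [-0.5  0.8 -6.5] [ 0.001  0.001 -0.002]
-0.6 -0.7 6.5 0.001 0.001 -0.002 -1
bar top 32 z 135.5 c [564.3 375.5] wh [32.5 11.3] yaw 1.512 mean [562.6 373.9 135.5]
bar top 209 z 136.1 c [546.9 208. ] wh [69.5 30.5] yaw 1.419 mean [547.  205.1 136.2]
bar top 425 z 134.6 c [381.9  81.7] wh [107.   34.8] yaw 1.565 mean [381.8  81.9 134.7]
bar top 53 z 134.0 c [337.3  71.9] wh [80.5  2.9] yaw 1.565 mean [337.4  72.7 133.9]
bar top 34 z 135.1 c [330.3  79.1] wh [94.9  0.1] yaw 1.565 mean [330.3  79.  135.2]
```

Emit:
apply_moves(plan="0 0 3 0 0 0 -1; 0 0 2 0 0 0 -1; 0 0 1 0 0 0 -1; 0 0 1 0 0 0 -1; 0 0 0 0 0 0 -1")

```text
time: 5.57
eef_pos: [0.5611, 0.2928, 0.143]
tool_rot: [-0.0, 0.997, -0.079, 0.001]
force: [-0.1, 0.2, -6.1]
grip_width: 0.0272
```

Emit:
apply_moves(plan="0 0 1 0 0 0 -1; 0 0 1 0 0 0 -1; 0 0 0 0 0 0 -1")

```text
time: 5.82
eef_pos: [0.5614, 0.2929, 0.1421]
tool_rot: [-0.0, 0.997, -0.079, 0.001]
force: [0.1, 0.4, -6.3]
grip_width: 0.0272
```

Emit:
apply_moves(plan="0 0 2 0 0 0 -1; 0 0 2 0 0 0 -1; 0 0 0 0 0 0 -1")

```text
time: 6.07
eef_pos: [0.5617, 0.2931, 0.1425]
tool_rot: [-0.001, 0.997, -0.08, 0.002]
force: [0.1, 0.5, -5.8]
grip_width: 0.0268
```

Emit:
apply_moves(plan="0 0 4 0 0 0 -1; 0 0 0 0 0 0 -1; 0 0 0 0 0 0 -1")

```text
time: 6.32
eef_pos: [0.5622, 0.2935, 0.1428]
tool_rot: [-0.002, 0.997, -0.08, 0.003]
force: [-1.0, 0.3, -6.3]
grip_width: 0.027
```

Run:
```python
from h import *
for i in range(3):
    go(559.5,293,141.5,-.157,None,-1);t,dt=snapshot("top")
P=cloud("top",dt);hs=cv2.cvtColor(t,cv2.COLOR_BGR2HSV);Z=np.where(dt>0,P[...,2],-1)
m=sub(150,275,120,280)&(Z>.12)&(Z<.15)&(hs[...,1]<70)&(hs[...,2]>70);comp(m,P,"bar top",20)
```

```text
t 6.32 p [562.2 293.5 142.8] yaw -0.16 F [-1.   0.3 -6.3] w 27.0 q [ 0.48  0.48  1.71 -0.    0.95  0.64] left [-2.7 -0.5 -1.3] [-0.004 -0.005 -0.003]
-2.6 0.9 1.3 -0.004 -0.005 -0.003 -1
t 6.37 p [562.2 293.5 142.5] yaw -0.16 F [-0.2  1.7 -4.6] w 27.2 q [ 0.48  0.48  1.71 -0.    0.95  0.64] left [-2.7 -0.5 -1. ] [-0.004 -0.005 -0.003]
-2.6 0.9 1.0 -0.004 -0.005 -0.003 -1
t 6.42 p [562.1 293.5 142.2] yaw -0.159 F [-0.4 -0.1 -5.5] w 27.1 q [ 0.48  0.48  1.71 -0.    0.95  0.64] left [-2.6 -0.5 -0.7] [-0.003 -0.005 -0.002]
-2.5 0.9 0.7 -0.003 -0.005 -0.002 -1
bar top 24 z 129.0 c [564.2 372.6] wh [29.2  8.3] yaw 1.408 mean [562.8 372.4 128.5]
bar top 215 z 129.7 c [549.1 208.9] wh [68.7 30.9] yaw 1.414 mean [549.  205.9 129.6]
```

Emit:
apply_moves(plan="-3 0.5 0 -0.003 -0.005 -0.003 -1; -1 0.5 3 0 0 0 -1; 0 0 4 0 0 0 -1")

```text
time: 6.72
eef_pos: [0.5599, 0.2936, 0.1415]
tool_rot: [-0.001, 0.997, -0.078, 0.002]
force: [-20.4, -11.7, 54.1]
grip_width: 0.0271
```

Run:
```python
from h import *
go(559.5,293,141.5,-.157,None,-1);t,dt=snapshot("top")
P=cloud("top",dt);hs=cv2.cvtColor(t,cv2.COLOR_BGR2HSV);Z=np.where(dt>0,P[...,2],-1)
m=sub(150,275,120,280)&(Z>.12)&(Z<.15)&(hs[...,1]<70)&(hs[...,2]>70);comp(m,P,"bar top",20)
go(559.5,293,141.5,-.157,None,-1)
```

```text
t 6.72 p [559.9 293.6 141.5] yaw -0.155 F [-20.4 -11.7  54.1] w 27.1 q [ 0.48  0.48  1.71 -0.    0.95  0.64] left [-0.4 -0.6 -0. ] [-0.001 -0.003  0.002]
-0.3 0.7 0.0 -0.001 -0.003 0.002 -1
bar top 25 z 128.3 c [562.1 372. ] wh [30.5  9. ] yaw 1.446 mean [560.7 373.1 129. ]
bar top 211 z 129.5 c [547.4 211.2] wh [72.9 30. ] yaw 1.403 mean [547.2 206.5 129.4]
t 6.77 p [559.8 293.6 141.6] yaw -0.155 F [-13.8  -7.7  35.3] w 27.2 q [ 0.48  0.48  1.71 -0.    0.95  0.64] left [-0.3 -0.6 -0.1] [-0.001 -0.003  0.002]
-0.2 0.6 0.1 -0.001 -0.003 0.002 -1
```

The bar is on the notch floors: there is contact, and its top reads 129.5 against the expected 130. I'll relax and release it.

Emit:
apply_moves(plan="0 0 -0.3 0 0 0 -1; 0 0 0 0 0 0 -1; 0 0 0 0 0 0 0.3; 0 0 0 0 0 0 0.3; 0 0 0 0 0 0 0.3")

```text
time: 7.18
eef_pos: [0.5606, 0.2943, 0.1438]
tool_rot: [-0.001, 0.997, -0.077, 0.003]
force: [-0.0, 1.0, 0.2]
grip_width: 0.0553
```

Emit:
apply_moves(plan="0 0 -5 0 0 0 0.3; 0 0 -15 0 0 0 0.3; 0 0 -30 0 0 0 0.3; 0 0 -35 0 0 0 0.3; 0 0 -20 0 0 0 0.3")

```text
time: 7.6
eef_pos: [0.5575, 0.2928, 0.2462]
tool_rot: [0.002, 0.997, -0.077, -0.002]
force: [-0.2, 0.8, 0.5]
grip_width: 0.0552
```

```bash
python3 -c "
from h import *
go(458.5,309,240,1.37,None,0.3)"
```

```text
t 7.6 p [557.5 292.8 246.2] yaw -0.154 F [-0.2  0.8  0.5] w 55.2 q [ 0.48  0.37  1.62 -0.    1.16  0.64] left [-99.   16.2  -6.2] [ 0.     0.006 -1.524]
-7.7 -0.1 0.5 0.000 0.000 -0.117 0.3; -7.7 -1.0 0.5 0.000 0.000 -0.117 0.3; -7.5 -1.9 0.5 0.000 0.000 -0.117 0.3; -7.2 -2.7 0.5 0.000 0.000 -0.117 0.3; -6.9 -3.5 0.5 0.000 0.000 -0.117 0.3
-6.4 -4.3 0.5 0.000 0.000 -0.117 0.3; -5.8 -5.0 0.5 0.000 0.000 -0.117 0.3; -5.2 -5.7 0.5 0.000 0.000 -0.117 0.3; -4.5 -6.3 0.5 0.000 0.000 -0.117 0.3; -3.8 -6.7 0.5 0.000 0.000 -0.117 0.3
-2.9 -7.1 0.5 0.000 0.000 -0.117 0.3; -2.1 -7.4 0.5 0.000 0.000 -0.117 0.3; -1.2 -7.6 0.5 0.000 0.000 -0.117 0.3
```

Emit:
apply_moves(plan="-7.7 0 0.5 0 0 -0.117 0.3; -7.7 -1 0.5 0 0 -0.117 0.3; -7.5 -2 0.5 0 0 -0.117 0.3; -7 -2.7 0.5 0 0 -0.117 0.3; -7 -3.5 0.5 0 0 -0.117 0.3")

```text
time: 8.02
eef_pos: [0.5234, 0.3009, 0.2529]
tool_rot: [-0.001, 0.975, 0.223, 0.004]
force: [0.5, 0.6, -0.5]
grip_width: 0.0554
```

Emit:
apply_moves(plan="-6.4 -4.3 0.5 0 0 -0.117 0.3; -5.8 -5 0.5 0 0 -0.117 0.3; -5 -5.7 0.5 0 0 -0.117 0.3; -4.5 -6.3 0.5 0 0 -0.117 0.3; -3.8 -6.7 0.5 0 0 -0.117 0.1")

```text
time: 8.43
eef_pos: [0.4843, 0.3067, 0.2515]
tool_rot: [0.001, 0.861, 0.508, 0.005]
force: [0.2, 0.1, -0.2]
grip_width: 0.0472
```

```bash
python3 -c "
from h import *
go(458.5,309,220,1.37,None,-0.1)"
```

```text
t 8.43 p [484.3 306.7 251.5] yaw 1.066 F [ 0.2  0.1 -0.2] w 47.2 q [ 0.56  0.27  1.75 -0.    1.11 -0.5 ] left [-25.8   2.3 -31.5] [ 0.008 -0.008 -0.304]
-3.6 -8.0 10.4 0.003 -0.003 -0.101 -0.1; -2.7 -8.3 10.5 0.003 -0.003 -0.101 -0.1; -1.9 -8.5 10.5 0.003 -0.003 -0.101 -0.1
```

Emit:
apply_moves(plan="-3.6 -8 10 0.003 -0.003 -0.101 -0.1; -2.7 -8.3 10 0.003 -0.003 -0.101 -0.1; -1.9 -8.5 9 0.003 -0.003 -0.09 -0.1; 0 0 0 0 0 0 -0.1; 0 0 0 0 0 0 -0.1")

```text
time: 8.85
eef_pos: [0.4571, 0.3098, 0.2235]
tool_rot: [-0.0, 0.772, 0.636, 0.0]
force: [0.4, -0.5, 0.2]
grip_width: 0.0384
```

Run:
```python
from h import *
t,dt=snapshot("top");s,ds=snapshot("side");P=cloud("side",ds);Z=np.where(ds>0,P[...,2],-1)
go(458.5,309,190,1.39,None,-.1)
hs=cv2.cvtColor(s,cv2.COLOR_BGR2HSV)
m=sub(130,320,150,330)&(Z>.115)&(Z<.14)&(P[...,0]>.49)&(hs[...,1]<60);comp(m,P,"bar side",20)
m=sub(243,285,255,292)&(s.max(2)<70);comp(m&(Z>.1)&(Z<.172),P,"side cap");comp(m&(Z>.158)&(Z<.172),P,"side rib")
a=np.hstack([cv2.resize(t[150:270,150:310],(400,300)),cv2.resize(s[170:320,150:350],(400,300))]);cv2.imwrite("pics/h2.png",a)
```

```text
t 8.95 p [457.4 309.8 223.7] yaw 1.377 F [0.8 0.6 1.2] w 38.7 q [ 0.59  0.27  1.82  0.    1.05 -0.78] left [  1.1  -0.8 -33.7] [ 0.001 -0.001 -0.013]
-0.6 1.2 34 0.001 -0.001 -0.013 -0.1
bar side 44 z 130.6 c [1638.7 -463.7] wh [58.6 86.9] yaw -1.536 mean [1632.5 -467.4  130.7]
bar side 32 z 117.3 c [742.1 141.1] wh [ 4.6 69.2] yaw -1.552 mean [741.9 139.7 117.5]
bar side 1027 z 128.7 c [553.3 294.9] wh [239.7  63. ] yaw 1.372 mean [555.8 313.1 126.7]
side cap 633 z 145.1 c [490.3 289.3] wh [ 53.4 137.9] yaw -0.536 mean [449.4 319.3 144.6]
side rib 117 z 164.3 c [456.3 309.6] wh [13.9 46.1] yaw -0.172 mean [453.4 311.5 163.5]
```

View pics/h2.png

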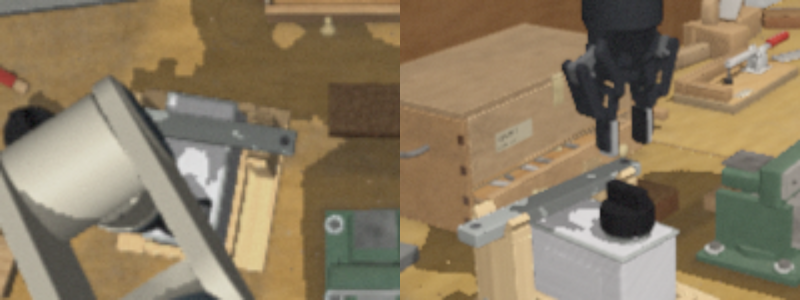

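The bar lies across the stand in both notches, and the fingers hang over the cap on either side of the rib. I'll descend onto the rib.

Emit:
apply_moves(plan="-0.6 0.8 16 0 0 -0.007 -0.1; 0 0.4 15 0 0 -0.006 -0.1; 0 0 12 0 0 0 -0.1; 0 0 4 0 0 0 -0.1; 0 0 0 0 0 0 -0.1", grip_force=60)

```text
time: 9.37
eef_pos: [0.4635, 0.3104, 0.1792]
tool_rot: [0.001, 0.772, 0.636, 0.005]
force: [0.7, -0.7, 0.4]
grip_width: 0.0385
```

```bash
python3 -c "
from h import *
go(458.5,309,169,1.385,None,-1)"
```

```text
t 9.37 p [463.5 310.4 179.2] yaw 1.379 F [ 0.7 -0.7  0.4] w 38.5 q [ 0.59  0.33  1.85 -0.    0.96 -0.79] left [ -5.   -1.4 -10.2] [ 0.007 -0.007 -0.006]
-2.4 -4.8 10.2 0.007 -0.007 -0.006 -1
```

Emit:
apply_moves(plan="-2 -5 4 0.007 -0.007 -0.006 -0.1; 0 0 4 0 0 0 -0.1; 0 0 0 0 0 0 -0.1; 0 0 0 0 0 0 -0.1")

```text
time: 9.7
eef_pos: [0.4594, 0.3099, 0.1727]
tool_rot: [0.0, 0.771, 0.637, 0.001]
force: [-0.0, 0.6, -0.1]
grip_width: 0.0384
```

```bash
python3 -c "
from h import *
go(458.5,309,169,1.385,None,-.1)"
```

```text
t 9.7 p [459.4 309.9 172.7] yaw 1.382 F [-0.   0.6 -0.1] w 38.4 q [ 0.59  0.33  1.86 -0.    0.95 -0.79] left [-0.9 -0.9 -3.7] [ 0.001 -0.001 -0.003]
-1.1 -0.7 3.7 0.001 -0.001 -0.003 -0.1
```

Emit:
apply_moves(plan="-1 -0.7 2 0 0 -0.003 -0.1; 0 0 0 0 0 0 -1; 0 0 0 0 0 0 -1; 0 0 0 0 0 0 -1; 0 0 0 0 0 0 -1", grip_force=50)

```text
time: 10.12
eef_pos: [0.4588, 0.3088, 0.1717]
tool_rot: [0.001, 0.77, 0.639, 0.001]
force: [-0.4, 0.9, -2.8]
grip_width: 0.0127
```

```bash
python3 -c "
from h import *
go(458.5,309,169,1.385,None,-1);print(sense()['ft_torque'])"
```

```text
t 10.12 p [458.8 308.8 171.7] yaw 1.385 F [-0.4  0.9 -2.8] w 12.7 q [ 0.59  0.33  1.86 -0.    0.95 -0.79] left [-0.3  0.2 -2.7] [ 0.003 -0.001  0.   ]
0.1 -0.3 2.7 0.003 -0.001 0.000 -1
[ 0.15107817 -0.09319173  0.00908136]
```

Emit:
apply_moves(plan="0 0 0 0.002 0 0 -1; 0 0 3 0 0 0 -1; 0 0 2 0 0 0 -1; 0 0 1.5 0 0 0 -1", grip_force=90)

```text
time: 10.45
eef_pos: [0.4591, 0.309, 0.167]
tool_rot: [-0.0, 0.77, 0.639, 0.001]
force: [-2.8, -2.9, 10.2]
grip_width: 0.0111
```

```bash
python3 -c "
from h import *
go(458.5,309,165.5,1.385,None,-1);print(sense()['ft_torque'])"
```

```text
t 10.45 p [459.1 309.  167. ] yaw 1.385 F [-2.8 -2.9 10.2] w 11.1 q [ 0.59  0.34  1.86  0.    0.94 -0.8 ] left [-0.6 -0.  -1.5] [ 0.001 -0.002  0.   ]
-0.1 -0.6 1.5 0.001 -0.002 0.000 -1
[-0.49154417  0.63580702  0.01748558]
```

Emit:
apply_moves(plan="0 -0.5 2.2 0 -0.001 0 -1; 0 0 1 0 0 0 -1")

```text
time: 10.62
eef_pos: [0.4591, 0.309, 0.1653]
tool_rot: [0.0, 0.77, 0.639, 0.001]
force: [-4.2, -2.9, 12.5]
grip_width: 0.0113
```

Emit:
apply_moves(plan="0 0 0.3 0 0 -0.05 -1; 0 0 0.4 0 0 -0.1 -1; 0 0 0.3 0 0 -0.1 -1")

```text
time: 10.87
eef_pos: [0.4594, 0.31, 0.1668]
tool_rot: [0.0, 0.682, 0.731, 0.002]
force: [-1.1, -2.7, 5.5]
grip_width: 0.0116
```

```bash
python3 -c "
from h import *
go(459,309,165.2,2.7,None,-1);print(sense()['ft_torque'])"
```

```text
t 10.87 p [459.4 310.  166.8] yaw 1.64 F [-1.1 -2.7  5.5] w 11.6 q [ 0.59  0.34  1.86  0.    0.93 -1.05] left [-0.4 -1.  -1.6] [ 4.00e-03 -1.00e-03 -1.06e+00]
-0.1 -0.1 0.2 0.000 -0.000 -0.118 -1; -0.1 -0.1 0.2 0.000 -0.000 -0.118 -1; -0.1 -0.1 0.2 0.000 -0.000 -0.118 -1; -0.1 -0.1 0.2 0.000 -0.000 -0.118 -1; -0.1 -0.1 0.2 0.000 -0.000 -0.118 -1
-0.1 -0.1 0.2 0.000 -0.000 -0.118 -1; -0.0 -0.1 0.2 0.000 -0.000 -0.118 -1; -0.0 -0.1 0.2 0.000 -0.000 -0.118 -1; -0.0 -0.1 0.2 0.000 -0.000 -0.118 -1
[-0.47046881  0.35607851 -0.11933033]
```

Emit:
apply_moves(plan="0 0 1.5 0.002 0 0 -1; 0 0 1 0 0 0 -1")

```text
time: 11.03
eef_pos: [0.4595, 0.3101, 0.1661]
tool_rot: [-0.001, 0.68, 0.734, 0.001]
force: [-3.4, -3.4, 11.9]
grip_width: 0.0115
```

Run:
```python
from h import *
go(459,309,165.2,2.7,1,-1);s,ds=snapshot("side");P=cloud("side",ds);Z=np.where(ds>0,P[...,2],-1);go(459,309,165.2,2.7,1,-1)
cv2.imwrite("pics/s3.png",cv2.resize(s[225:310,215:315],None,fx=6,fy=6,interpolation=2))
```

```text
t 11.03 p [459.5 310.1 166.1] yaw 1.647 F [-3.4 -3.4 11.9] w 11.5 q [ 0.59  0.34  1.86  0.    0.93 -1.06] left [-0.5 -1.1 -0.9] [ 0.003 -0.002 -1.053]
-1.0 -0.5 0.9 0.003 -0.002 -1.053 -1
t 11.08 p [459.5 310.  166.2] yaw 1.647 F [-3.2 -3.2 12.2] w 11.3 q [ 0.59  0.34  1.86  0.    0.93 -1.06] left [-0.5 -1.  -1. ] [ 0.003 -0.002 -1.053]
-1.0 -0.5 1.0 0.003 -0.002 -1.053 -1
```

View pics/s3.png

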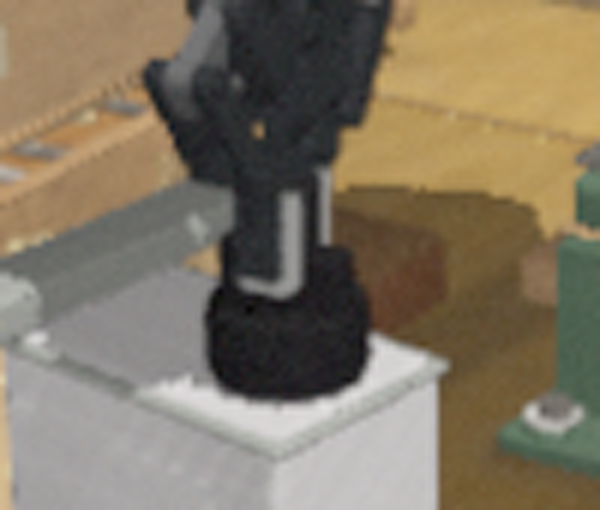

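The cap's rib is firmly between the jaws (the width hasn't changed), the cap is pressed with 12 N and it's turning with the tool. I'll keep turning.

Emit:
apply_moves(plan="0 0 0.9 0 0 -0.06 -1; 0 0 0.9 0 0 -0.1 -1; 0 0 0.9 0 0 -0.1 -1")

```text
time: 11.33
eef_pos: [0.4589, 0.3111, 0.166]
tool_rot: [-0.002, 0.577, 0.817, 0.002]
force: [-4.3, -4.9, 9.9]
grip_width: 0.0118
```

Emit:
apply_moves(plan="-1 0 1.1 0.002 -0.002 -0.1 -1; -1 0 1 0.002 -0.002 -0.1 -1; -0.5 0 1 0 0 -0.1 -1; 0 0 0.9 0 0 -0.1 -1")

```text
time: 11.67
eef_pos: [0.4588, 0.3106, 0.1656]
tool_rot: [-0.003, 0.395, 0.919, 0.001]
force: [-4.8, -2.2, 11.9]
grip_width: 0.0115
```

```bash
python3 -c "
from h import *
go(459,309,165.5,2.8,None,-1);print(sense()['ft_torque'])"
```

```text
t 11.67 p [458.8 310.6 165.6] yaw 2.33 F [-4.8 -2.2 11.9] w 11.5 q [ 0.59  0.34  1.86  0.01  0.94 -1.74] left [ 0.2 -1.6 -0.1] [ 0.001 -0.005 -0.47 ]
-0.3 -0.2 0.0 0.000 -0.001 -0.117 -1; -0.3 -0.3 0.0 0.000 -0.001 -0.117 -1; -0.3 -0.3 0.0 0.000 -0.001 -0.117 -1; -0.2 -0.3 0.0 0.000 -0.001 -0.117 -1
[-0.37793595  1.05017603 -0.09716406]
```

Emit:
apply_moves(plan="-0.8 -0.5 0.8 0 -0.002 -0.1 -1; -0.5 -0.3 0.8 0 -0.002 -0.1 -1; -0.5 -0.3 0.8 0 0 -0.1 -1; 0 0 0.8 0 0 -0.1 -1")

```text
time: 12.0
eef_pos: [0.4582, 0.3103, 0.1659]
tool_rot: [-0.002, 0.195, 0.981, 0.002]
force: [-3.6, -3.0, 11.2]
grip_width: 0.0116
```

```bash
python3 -c "
from h import *
go(459,309,175.5,2.75,None,-1);print(sense()['ft_torque'])"
```

```text
t 12.0 p [458.2 310.3 165.9] yaw 2.75 F [-3.6 -3.  11.2] w 11.6 q [ 0.59  0.34  1.86  0.01  0.94 -2.16] left [ 0.8 -1.3  9.6] [ 0.003 -0.004 -0.   ]
-1.1 -0.8 -9.6 0.003 -0.004 -0.000 -1
[-0.5032718   0.76704469 -0.05835417]
```

Emit:
apply_moves(plan="-0.5 -0.4 -3 0 -0.002 0 -1; 0 0 -4 0 0 0 -1; 0 0 -4 0 0 0 -1")

```text
time: 12.25
eef_pos: [0.4579, 0.31, 0.1776]
tool_rot: [-0.002, 0.191, 0.982, 0.002]
force: [-1.1, -0.8, 0.2]
grip_width: 0.0114
```

Emit:
apply_moves(plan="0 0 -8 0 0 0 -1; 0 0 -14 0 0 0 -1; 0 0 -20 0 0 0 -1; 0 0 -20 0 0 0 -1; 0 0 -14 0 0 0 -1")

```text
time: 12.67
eef_pos: [0.4568, 0.3092, 0.2548]
tool_rot: [-0.004, 0.192, 0.981, 0.0]
force: [-0.8, 0.4, -0.9]
grip_width: 0.0113
```

```bash
python3 -c "
from h import *
go(458.5,309,272,2.75,None,-1)"
```

```text
t 12.67 p [456.8 309.2 254.8] yaw 2.755 F [-0.8  0.4 -0.9] w 11.3 q [ 0.59  0.24  1.78  0.01  1.13 -2.17] left [ 1.7 -0.2 17.2] [-0.001 -0.008  0.005]
-1.6 0.4 -17.3 -0.001 -0.008 0.005 -1
```

Emit:
apply_moves(plan="-1 0.4 -6 -0.001 -0.008 0 -1; -0.5 0 -4 0 0 0 -1; 0 0 0 0 0 0 -1; 0 0 0 0 0 0 -1; 0 0 0 0 0 0 -1")

```text
time: 13.08
eef_pos: [0.4597, 0.3099, 0.2681]
tool_rot: [0.002, 0.192, 0.981, 0.002]
force: [-0.2, -0.2, -1.4]
grip_width: 0.0114
```

Run:
```python
from h import *
go(458.5,309,272,2.75,None,-1)
t,dt=snapshot("top");s,ds=snapshot("side");P=cloud("side",ds);Z=np.where(ds>0,P[...,2],-1)
hs=cv2.cvtColor(s,cv2.COLOR_BGR2HSV)
near=(abs(P[...,0]-.458)<.045)&(abs(P[...,1]-.31)<.045)&(s.max(2)<70)
comp(near&(Z>.15)&(Z<.275),P,"cap");z=Z[near&(Z>.13)];print("zmin cap",np.percentile(z,[1,5]))
comp(sub(130,320,150,330)&(Z>.122)&(Z<.14)&(P[...,0]>.49)&(P[...,0]<.65)&(hs[...,1]<60),P,"bar",40)
a=np.hstack([cv2.resize(t[150:270,150:310],(400,300)),cv2.resize(s[170:320,150:350],(400,300))]);cv2.imwrite("pics/h4.png",a);print(sense()["dq"].round(3))
```

```text
t 13.08 p [459.7 309.9 268.1] yaw 2.754 F [-0.2 -0.2 -1.4] w 11.4 q [ 0.59  0.22  1.77 -0.    1.14 -2.16] left [-1.2 -0.9  3.9] [0.005 0.004 0.004]
0.7 -1.3 -3.9 0.005 0.004 0.004 -1
cap 632 z 240.6 c [453.  318.2] wh [54.3 39.9] yaw 0.538 mean [449.6 322.4 241.7]
zmin cap [0.2209384  0.23008166]
bar 862 z 129.0 c [561.6 292.3] wh [241.6  57.4] yaw 1.351 mean [556.6 308.2 128.3]
[ 0.001 -0.002 -0.002 -0.001  0.002  0.001]
```

View pics/h4.png

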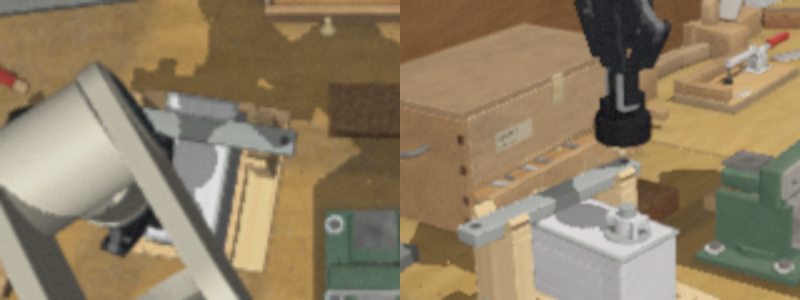

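The cap is held upright with its underside at z ≈ 221 mm, 100 mm above the neck point (120 mm). The can is in the stand and the bar lies in both notches. I'll hand in.

```bash
python3 -c "
from plant import *
print(close_job())"
```

```text
the job is handed in; nothing more can be done
None
```

I laid the steel bar across both posts and let go of it. Then I gripped the cap's rib, pressed the cap down about 6 mm (about 12 N), turned it about 1.37 rad counter-clockwise, lifted it straight off and handed the job in at about 13 s.

- **Last checks:** The cap is held upright and still, its underside about 100 mm above the neck point. The bare neck is visible, the can is in the stand, and the bar is in both notches with its top reading 129 mm against the expected 130 mm. I touched none of the other loose things, but took no close last look at each one.
- **What went less cleanly:**
  - **Seating the bar:** One push pressed it onto the notch floors with 54 N at the wrist, well under the 120 N wrist limit. The contact was through the held bar rather than the arm or gripper body.
  - **Start of the turn:** The cap crept up about 1.5 mm and the push dipped to 5.5 N. I pressed it down again before going on.

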